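# Lift pressed tea from its mould with tongs and hold it over the mug

### The job

Take the steel tongs from their rest and with them lift the dome-topped piece of pressed tea out of the wooden mould; leave the two flat pieces in their pockets, and never touch any tea with the gripper. Carry it to the mug and hold it, clear of everything, a few centimetres above the middle of the strainer in the mug's mouth. The water is not hot yet, so do not let go: finish while still holding the tea there in the tongs, and do not knock the mug or the other things about.

Things in the scene. Friction and masses are not known exactly. Their poses are not given: they have to be found in the camera images.
- tongs: Steel spring tongs lying level on their rest, 200 mm long, 0.12 kg. Origin: midway between the two black grips at mid-height of the arms, the place to take them (45 mm above the worktop as they lie). x points to the jaws, z up; the arms (14 mm high) close sideways, along y. The grips are 56 mm long (x), 16.5 mm high, 45 mm over their outsides with the tongs open. Hinge pin 70 mm behind the origin
- tongs_tip (a point): Midway between the lower edges of the jaws: 90 mm ahead of the tongs' origin (x) and 33 mm below it. The jaws are plates turned down at the ends of the arms, 14 mm wide (x), 3 mm thick; open, they stand 60 mm apart inside, 66 mm outside; on the 34 mm tea the grips measure 34 mm over their outsides
- tongs_left (a joint): Closing angle of each arm of the tongs, rad: 0 open (jaws 60 mm apart inside), 0.081 with the jaws 34 mm apart, at most 0.17. The jaws close 2.3 times as much as the grips. A spring opens them: 4 N on each grip starts closing them, 7 N brings the jaws to 34 mm; further squeeze grips the tea
- tong_rest: Fixed steel rest of the tongs, base 150 x 84 x 4 mm, origin under its centre, x along the tongs. Two upright plates across it, 50 mm before and behind the origin, 38 mm high, carry the arms; small ears at their ends reach up to 47 mm. The tongs lift straight up out of it
- mould: Fixed block of light wood, 72 (x) x 216 (y) x 20 mm, origin under its centre. A trough 28 mm wide and 13 mm deep (floor 7 mm above the worktop) runs along its y axis; three round pockets of 37 mm diameter widen it at y = -64, 0 and +64 mm, a piece of tea in each. The tongs' jaws fit into the trough either side of a piece and close along the mould's y axis
- tea_dome: the piece of pressed tea to lift, dark brown: a disc of 34 mm diameter, 18 mm high at its upright side, with a domed top 27 mm high in the middle; 0.02 kg. Origin: centre of its underside. It stands in any one of the three pockets
- tea_flat_a: flat tablet of pressed tea, 34 mm diameter, 16 mm high, origin at the centre of its underside; stays in its pocket
- tea_flat_b: another flat tablet like tea_flat_a; stays in its pocket
- mug: white mug 80 mm across and 95 mm high, loose, with a steel tea strainer hanging in its mouth; its handle points to its +y, its mouth is centred 14.5 mm to +y of the origin
- mug_mouth (a point): centre of the strainer's mouth, at the height of its rim (101.5 mm above the worktop); the rim is 82 mm across
- stamp: bystander: wooden hand stamp for the mould, 38 mm across, 97 mm high, standing behind it, origin at the centre of its foot
- tin: bystander: round tea tin, 74 mm across, 92 mm high, origin under its centre
- spoon: bystander: steel teaspoon, 132 mm long, lying flat, origin at its middle
- cap: bystander: grey bottle cap, 69 mm across, 24 mm high, origin under its centre
- tape: bystander: roll of white tape lying flat, 52 mm across, 15 mm high, origin under its centre
- valve: bystander: brass ball valve with a red lever, 115 mm long, 49 mm high, origin under its body, 18 mm beside the lever's pivot

How it is judged:
By the outcome, as a careful person would: the job done as asked, in the order asked, and still so for the second after the job is handed in, while the arm keeps its last pose, push and grip.
It also fails if it takes over 48 s, if anything falls off the work surface, if the arm or the gripper's body presses on something with over 40 N, if the wrist force passes 120 N, or if a joint passes its speed limit or range.

### The arm

A 6-joint arm with a two-finger parallel gripper is mounted at the origin on a cart in front of the work surface, level with it; the furniture and walls round the work are solid. World frame = base frame: x ahead of the robot, y to its left, z up, the work surface at z = 0. Lengths are in m, angles in rad, forces in N, time in s.
With the tool pointing down it reaches from about 0.25 to 0.775 m from the base axis. Payload 4 kg.
Tool frame: the origin (TCP) lies midway between the tips of the shut fingers; the grasp point (between the pads) lies 19 mm behind it; y points along the fingers, x is the direction in which the jaws open and shut, and the axes are right-handed (so a half turn about y gives the same grasp; the last joint's range is limited). The gripper opens to 94 mm and grips with 3 to 60 N. Pads are 16 mm wide; open, the fingers measure 119 mm over their backs; the gripper's body (75 mm by 177 mm) begins 78 mm behind the grasp point.
Start: joints at [-1.268, 0.087, 1.371, -0, 1.684, -0.103], TCP at [0.217, -0.505, 0.206] pointing down, gripper open.
Joint ranges: [-3.1, 3.1], [-0.76, 2.03], [0.27, 2.55], [-1.08, 4.22], [0.17, 2.65], [-2.57, 2.57]. Speed limits (rad/s): [2.79, 2.79, 3.14, 3.14, 3.14, 3.14].

### API

Orientations are given as [roll, pitch, yaw] about the fixed x, y, z axes, in that order (R = Rz(yaw) Ry(pitch) Rx(roll)).
In Python, from bench import robot, snapshot, camera_info, ticket gives the robot as it stands.
- The arm moves only by the shell command python3 -m creep 'ROWS'. ROWS is JSON, a list of rows, each an object with "slide": the shift along the tool's x, y, z in mm, a list of three; "roll": the turn about the tool's y in degrees; "grip": the closure, from 0 (fully open) to 1 (shut). In form: [{"slide": [x, y, z], "roll": roll, "grip": grip}, ...]. A call has 1 to 20 rows; each row is the pose to reach, as a shift and turn from the pose commanded when the call began, along the tool's axes at that moment; what a row does not reach only later rows make up. A row lasts 1/12 s, in which the tool goes at most 41.7 mm and 7.16 degrees, less where a joint would pass 70% of its speed; a pose out of reach is approached as far as the arm can. A call with a gripper value outside its range is refused whole. The fingers move at their own pace and stop on an object; the grip force is fixed at half the most. Time passes only in rows, so rows that repeat a pose let the fingers close. It gives the time, the measured TCP pose, the force and the opening at its end, in the units of the state.
- robot.get_obs(): the state, without advancing time (a new reading comes with each control period).
- snapshot(name): name is "scene" or "side" or "wrist"; returns the picture (480x640x3 uint8, red, green, blue); there is no depth.
- camera_info(name): a dict with "fx", "fy", "cx", "cy" (pixels), "dist" ([k1, k2, p1, p2, k3] as OpenCV has them; the pictures are not rectified), "cam_to_world" (4x4, takes a point from camera to world coordinates). Camera axes: x right, y down, z forward; pixel columns grow to the right and rows downward; lengths in m; the calibration is good to about 2 mm. A picture is of the moment at which its call begins: read the wrist's pose just before it. camera_info takes no time and is no camera call; for the wrist camera it gives the pose at the moment of the call.
- ticket.close_job(): hands the job in, once; it reports no verdict.
The state is a dict: "time": time; "joint_positions": joint angles; "qvel": joint speeds; "joint_torque": joint torques, N m; "tool_pos": TCP position; "ee_rot": TCP orientation; "wrist_force": force on the tool from outside, world axes, zero at the start; "wrist_torque": the same for the moment, N m; "width": finger opening in m.
Only numpy, scipy, OpenCV 4.12 (cv2) and the standard library are available. Lean on these libraries where they do the work, as an engineer would, in place of code of your own. Each camera call takes 0.05 s, during which the arm holds its last target.

## Working session

There is one attempt and no reset: what is moved stays moved. The work goes in short steps, Python scripts to look and compute and a shell command to move; the robot and the scene stay as the last step left them, time stands still between calls to the robot, and variables do not carry over. Pictures are saved under pics/ and viewed, and the job is handed in when it is done.

```bash
ls; mkdir -p pics
python3 - <<'E'
from bench import robot, snapshot, camera_info
import cv2
o=robot.get_obs(); print({k:(v if not hasattr(v,'round') else v) for k,v in o.items()})
for n in ["scene","side","wrist"]:
    c=camera_info(n); print(n,c)
    cv2.imwrite(f"pics/{n}0.png",snapshot(n)[:,:,::-1])
E
```

```text
pics
{'time': 0.0, 'joint_positions': array([-1.26808517e+00,  8.79682047e-02,  1.37224181e+00, -2.31496127e-05,
        1.68356638e+00, -1.03094279e-01]), 'qvel': array([-0.00015049,  0.00013172, -0.00075178,  0.00010042,  0.00101745,
       -0.00071651]), 'joint_torque': array([-1.48642739e-03, -3.40186644e+01, -3.02426112e+01,  7.17271375e-02,
        3.30818142e-02, -1.68929278e-04]), 'tool_pos': array([ 0.21694783, -0.50482062,  0.20430325]), 'ee_rot': array([-1.57059448,  0.00217452, -1.16499325]), 'wrist_force': array([ 0.5409711 , -0.04200098,  0.31324154]), 'wrist_torque': array([-0.0497388 ,  0.00662729, -0.04786013]), 'width': 0.09407279061541464}
scene {'fx': 606.2319538806987, 'fy': 606.2319538806987, 'cx': 315.7957071325496, 'cy': 241.65359466534719, 'dist': array([-0.16563425,  0.        ,  0.        ,  0.        ,  0.        ]), 'cam_to_world': array([[ 0.69479579, -0.35649231,  0.62463752, -0.40688104],
       [-0.71886801, -0.31756443,  0.61837013, -1.03340198],
       [-0.02208154, -0.8786729 , -0.47691335,  0.83382693],
       [ 0.        ,  0.        ,  0.       
[... 216 characters left out ...]
orld': array([[-0.98915621, -0.10302896,  0.10466622,  0.41249762],
       [-0.146665  ,  0.65556199, -0.74076167,  0.94718311],
       [ 0.0077047 , -0.74807988, -0.66356396,  1.01357082],
       [ 0.        ,  0.        ,  0.        ,  1.        ]])}
wrist {'fx': 420.6654420037486, 'fy': 420.6654420037486, 'cx': 324.85753651938654, 'cy': 239.58385796261342, 'dist': array([-0.0963344,  0.       ,  0.       ,  0.       ,  0.       ]), 'cam_to_world': array([[ 0.39437779, -0.88326651, -0.25358712,  0.29210701],
       [-0.91894699, -0.37954719, -0.10714646, -0.47249592],
       [-0.0016094 ,  0.2752893 , -0.96136008,  0.38379519],
       [ 0.        ,  0.        ,  0.        ,  1.        ]])}
```

View pics/scene0.png

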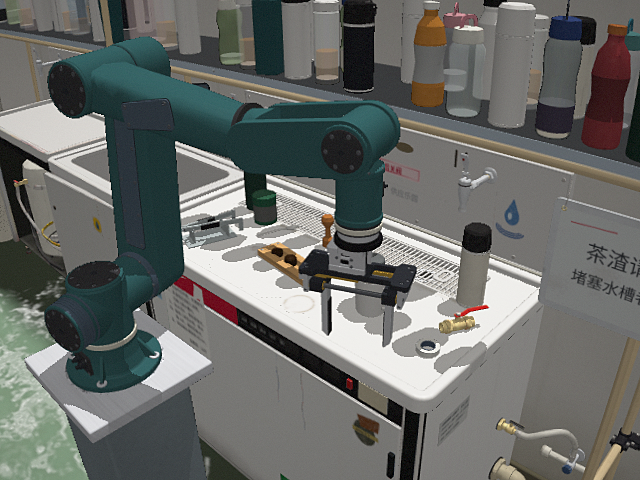

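View pics/side0.png

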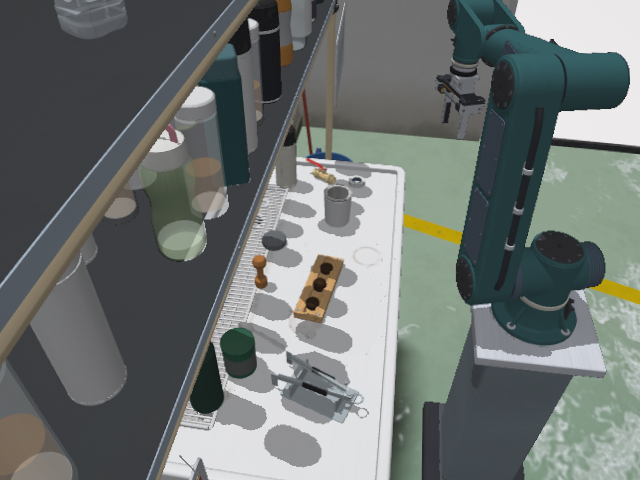

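View pics/wrist0.png

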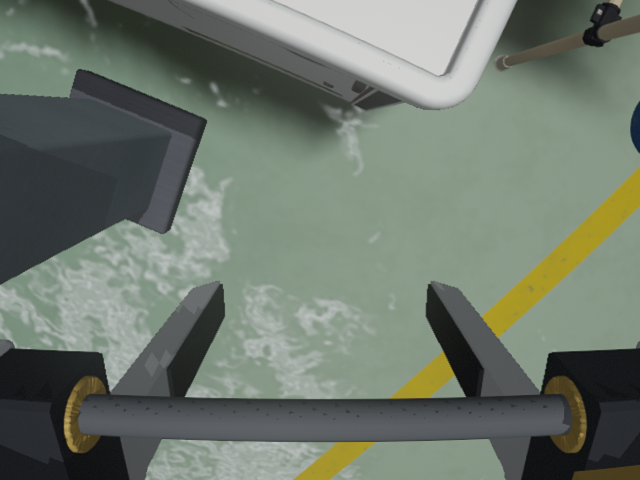

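```bash
cat > h.py <<'E'
import numpy as np, cv2
from bench import robot, snapshot, camera_info
def K(c): return np.array([[c['fx'],0,c['cx']],[0,c['fy'],c['cy']],[0,0,1]])
def ray(c,p):
    q=cv2.undistortPoints(np.array([[p]],float),K(c),c['dist'],criteria=(3,50,1e-9))[0,0]
    T=c['cam_to_world']; return T[:3,3],T[:3,:3]@np.array([q[0],q[1],1])
def plane(c,p,z):
    o,d=ray(c,p); return (o+d*(z-o[2])/d[2])
def proj(c,P):
    T=np.linalg.inv(c['cam_to_world']); P=np.atleast_2d(P)
    return cv2.projectPoints(P.astype(float),cv2.Rodrigues(T[:3,:3])[0],T[:3,3],K(c),c['dist'])[0][:,0]
def crop(im,x0,y0,x1,y1,s,name):
    cv2.imwrite('pics/'+name,cv2.resize(im[y0:y1,x0:x1,::-1],None,fx=s,fy=s,interpolation=cv2.INTER_CUBIC))
E
python3 - <<'E'
from h import *
s=cv2.imread('pics/side0.png')[:,:,::-1]
crop(s,230,330,400,440,4.5,'c1.png'); crop(s,240,150,390,340,3.1,'c2.png')
s=cv2.imread('pics/scene0.png')[:,:,::-1]
crop(s,170,170,350,320,4,'c3.png')
c=camera_info('side')
for n,p,z in [('tongs',(318,386),.045),('mould',(320,290),.02),('mug',(337,190),.1),('tin',(238,337),.092),('stamp',(259,262),.09),('cap',(273,240),.02)]: print(n,plane(c,p,z).round(3))
E
```

```text
Traceback (most recent call last):
  File "h.py", line 8, in plane
    o,d=ray(c,p); return (o+d*(z-o[2])/d[2])
        ~~~^^^^^
  File "h.py", line 5, in ray
    q=cv2.undistortPoints(np.array([[p]],float),K(c),c['dist'],criteria=(3,50,1e-9))[0,0]
      ~~~~~~~~~~~~~~~~~~~^^^^^^^^^^^^^^^^^^^^^^^^^^^^^^^^^^^^^^^^^^^^^^^^^^^^^^^^^^^
cv2.error: OpenCV(4.12.0) :-1: error: (-5:Bad argument) in function 'undistortPoints'
> Overload resolution failed:
>  - undistortPoints() got an unexpected keyword argument 'criteria'
>  - undistortPoints() got an unexpected keyword argument 'criteria'
```

View pics/c1.png

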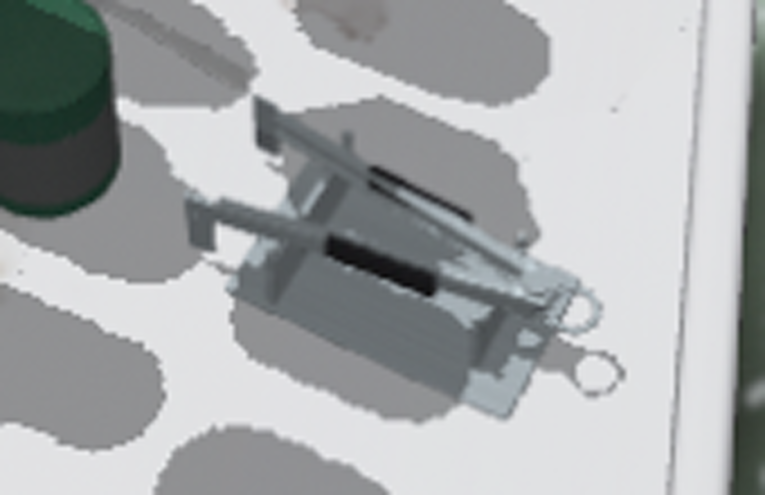

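View pics/c2.png

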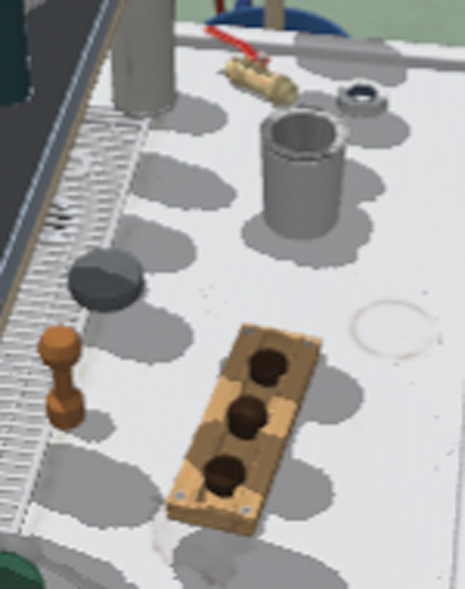

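View pics/c3.png

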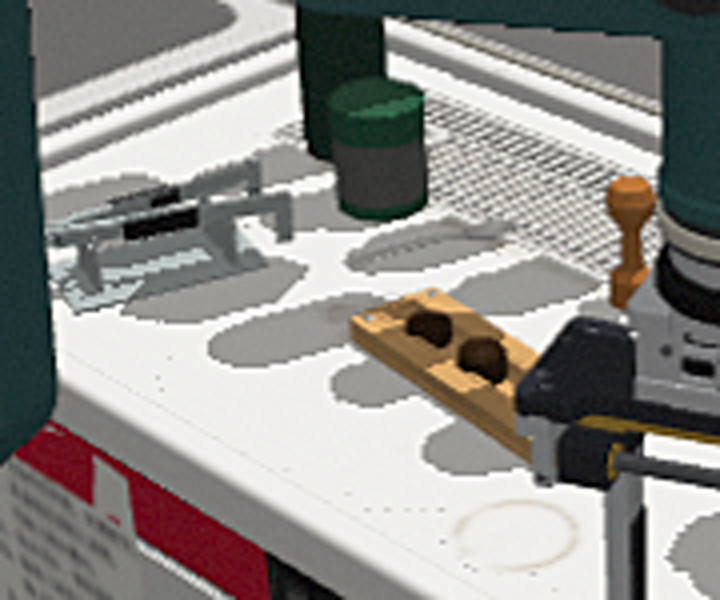

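```bash
sed -i "s/,criteria=(3,50,1e-9)//" h.py
python3 - <<'E'
from h import *
c=camera_info('side')
s=lambda p:(230+p[0]/4.5,330+p[1]/4.5)
for n,p,z in [('grip near',s((381,263)),.053),('grip far',s((421,193)),.053),('hinge',s((560,292)),.05),('jawL',s((200,205)),.05),('jawR',s((265,105)),.05),('mould',(320,290),.02),('mug',(337,190),.1),('tin',(238,337),.092),('stamp',(259,262),.09),('cap',(273,240),.02),('spoon',s((170,40)),0)]: print(n,plane(c,p,z).round(3))
m=lambda p:(240+p[0]/3.1,150+p[1]/3.1)
for p in [(240,327),(321,340),(254,530),(168,508)]: print('mould corner',plane(c,m(p),.02).round(4))
for p in [(268,365),(246,415),(225,474)]: print('tea',plane(c,m(p),.02).round(4))
E
```

```text
grip near [0.503 0.332 0.053]
grip far [0.49  0.292 0.053]
hinge [0.421 0.333 0.05 ]
jawL [0.592 0.312 0.05 ]
jawR [0.573 0.251 0.05 ]
mould [0.536 0.026 0.02 ]
mug [ 0.535 -0.293  0.1  ]
tin [0.682 0.256 0.092]
stamp [0.69  0.021 0.09 ]
cap [ 0.693 -0.141  0.02 ]
spoon [0.638 0.182 0.   ]
mould corner [ 0.5616 -0.0985  0.02  ]
mould corner [ 0.4902 -0.0931  0.02  ]
mould corner [0.5174 0.1248 0.02  ]
mould corner [0.5865 0.1132 0.02  ]
tea [ 0.5312 -0.0557  0.02  ]
tea [0.5411 0.005  0.02  ]
tea [0.5482 0.0715 0.02  ]
```

```bash
python3 -m creep '[{"slide":[-264,-116,229],"roll":-60,"grip":0},{"slide":[-264,-116,229],"roll":-60,"grip":0},{"slide":[-264,-116,229],"roll":-60,"grip":0},{"slide":[-264,-116,229],"roll":-60,"grip":0},{"slide":[-264,-116,229],"roll":-60,"grip":0},{"slide":[-264,-116,229],"roll":-60,"grip":0},{"slide":[-527,-116,458],"roll":-140,"grip":0},{"slide":[-527,-116,458],"roll":-140,"grip":0},{"slide":[-527,-116,458],"roll":-140,"grip":0},{"slide":[-527,-116,458],"roll":-140,"grip":0},{"slide":[-527,-116,458],"roll":-140,"grip":0},{"slide":[-527,-116,458],"roll":-140,"grip":0},{"slide":[-527,-116,458],"roll":-140,"grip":0},{"slide":[-527,-116,458],"roll":-140,"grip":0},{"slide":[-527,-116,458],"roll":-140,"grip":0},{"slide":[-527,-116,458],"roll":-140,"grip":0},{"slide":[-527,-116,458],"roll":-140,"grip":0},{"slide":[-527,-116,458],"roll":-140,"grip":0},{"slide":[-527,-116,458],"roll":-140,"grip":0},{"slide":[-527,-116,458],"roll":-140,"grip":0}]'
```

```text
time: 1.82
tool_pos: [0.4298, 0.1609, 0.3207]
ee_rot: [-1.569, 0.001, 1.286]
wrist_force: [0.4, 0.1, -0.0]
width: 0.0942
```

Run:
```python
from h import *
import pickle
o=robot.get_obs(); C={}
for n in ["wrist","scene","side"]:
    C[n]=camera_info(n); im=snapshot(n); cv2.imwrite(f"pics/{n}1.png",im[:,:,::-1])
pickle.dump(C,open('C1.pkl','wb')); print(o['tool_pos'],o['ee_rot'],o['joint_positions'])
```

```text
[0.42976315 0.16088642 0.32069626] [-1.56941747e+00  9.71990167e-04  1.28645661e+00] [ 2.34677498e-01 -1.08670596e-01  1.33820310e+00 -1.69932036e-04
  1.91373955e+00 -1.05183545e+00]
```

View pics/wrist1.png

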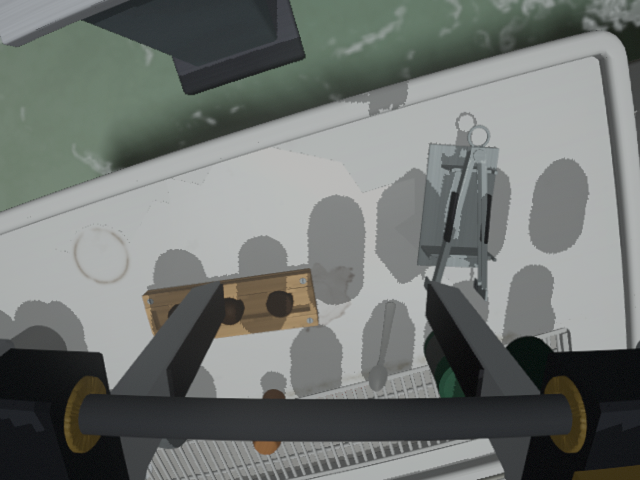

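View pics/scene1.png

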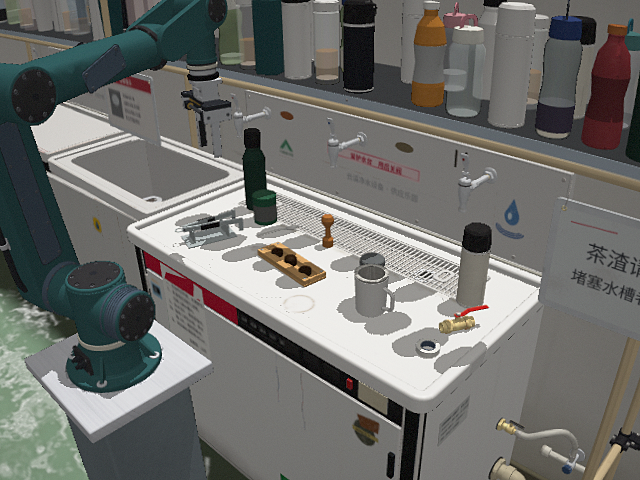

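Run:
```python
from h import *
s=cv2.imread('pics/scene1.png')[:,:,::-1]
crop(s,250,230,335,295,8,'d1.png'); crop(s,345,250,405,325,8,'d3.png')
s=cv2.imread('pics/wrist1.png')[:,:,::-1]
crop(s,410,105,510,295,3.1,'d2.png')
s=cv2.imread('pics/side1.png')[:,:,::-1]
crop(s,285,245,355,330,7,'d4.png')
```

```text
(no output)
```

View pics/d1.png

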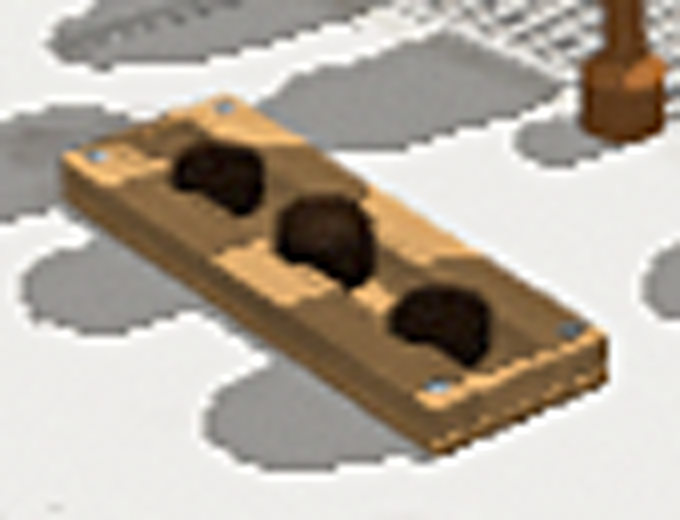

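View pics/d2.png

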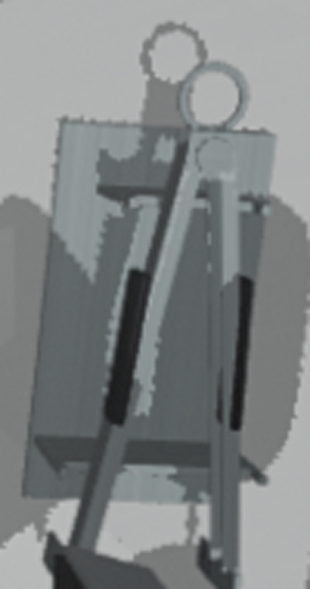

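View pics/d3.png

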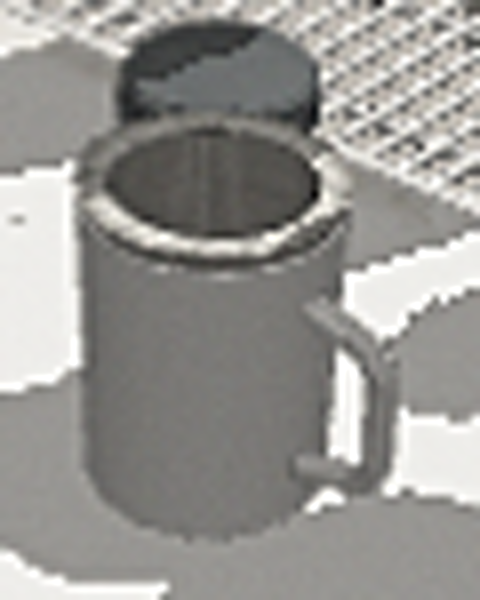

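View pics/d4.png

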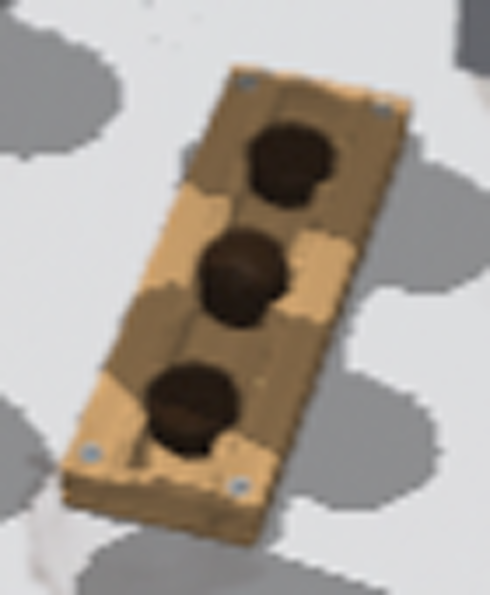

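Run:
```python
from h import *
import pickle
C=pickle.load(open('C1.pkl','rb')); w=C['wrist']
d=lambda p:(410+p[0]/3.1,105+p[1]/3.1)
def msk(n,x0,y0,x1,y1,th,a):
    im=cv2.imread(f'pics/{n}1.png'); 
    m=np.zeros(im.shape[:2],np.uint8); m[y0:y1,x0:x1]=(im[y0:y1,x0:x1].max(2)<th)
    k,l,s,c=cv2.connectedComponentsWithStats(m); return [(s[i],c[i]) for i in range(1,k) if s[i][4]>a]
W=msk('wrist',430,180,500,250,40,30); S=msk('side',290,365,350,405,40,30)
for n,c,L in (('w',w,W),('s',C['side'],S)):
    for s,q in L: print(n,s,q,plane(c,q,.045).round(4),plane(c,q,.053).round(4))
print('hinge',plane(w,d((214,155)),.052),'ring',plane(w,d((214,95)),.045))
print('jaw ends',plane(w,d((80,545)),.052),plane(w,d((226,570)),.052))
for p in [(63,118),(275,133),(22,495)]: print('base',plane(w,d(p),.004))
# mould pts in side & wrist & scene
e=lambda p:(285+p[0]/7,245+p[1]/7); f=lambda p:(250+p[0]/8,230+p[1]/8)
S=[(235,67),(410,103),(258,545-38),(62,468)]
for p in S: print('mould side',plane(C['side'],e(p),.02).round(4))
for p in [(222,95),(62,155),(430,405),(607,340)]: print('mould scene',plane(C['scene'],f(p),.02).round(4))
for p in [(290,165),(243,277),(192,408)]: print('tea side',plane(C['side'],e(p),.024).round(4))
for p in [(218,178),(325,238),(440,325)]: print('tea scene',plane(C['scene'],f(p),.024).round(4))
m=lambda p:(345+p[0]/8,250+p[1]/8)
# rim outer ellipse
print('rim',[plane(C['scene'],m(p),.1015).round(4) for p in [(78,180),(352,185),(213,112),(213,268)]])
```

```text
w [444 193  12  49 215] [449.41395349 219.82790698] [0.4957 0.2878 0.045 ] [0.4932 0.286  0.053 ]
w [485 195   6  48 119] [487.3697479 218.4789916] [0.5063 0.33   0.045 ] [0.5036 0.3274 0.053 ]
s [303 383  23  13  98] [314.16326531 388.69387755] [0.5049 0.328  0.045 ] [0.5042 0.3331 0.053 ]
hinge [0.43290142 0.3319453  0.052     ] ring [0.41392453 0.33834648 0.045     ]
jaw ends [0.55975227 0.25653144 0.052     ] [0.58564424 0.30789983 0.052     ]
base [0.41223535 0.29470146 0.004     ]
base [0.43952335 0.3723766  0.004     ]
base [0.55373633 0.2459649  0.004     ]
mould side [ 0.559  -0.1025  0.02  ]
mould side [ 0.4901 -0.093   0.02  ]
mould side [0.5191 0.114  0.02  ]
mould side [0.5885 0.107  0.02  ]
mould scene [0.5866 0.1012 0.02  ]
mould scene [0.5199 0.1107 0.02  ]
mould scene [ 0.4907 -0.0986  0.02  ]
mould scene [ 0.5567 -0.1132  0.02  ]
tea side [ 0.5303 -0.0486  0.024 ]
tea side [0.5394 0.0111 0.024 ]
tea side [0.5478 0.0763 0.024 ]
tea scene [0.5404 0.0531 0.024 ]
tea scene [ 0.5366 -0.0035  0.024 ]
tea scene [ 0.5227 -0.0714  0.024 ]
rim [array([ 0.5048, -0.2551,  0.1015]), array([ 0.5553, -0.3158,  0.1015]), array([ 0.5605, -0.2596,  0.1015]), array([ 0.4942, -0.3142,  0.1015])]
```

```bash
python3 -m creep '[{"slide":[161,100,-25],"roll":2.4,"grip":0},{"slide":[161,100,-25],"roll":2.4,"grip":0},{"slide":[161,100,-25],"roll":2.4,"grip":0},{"slide":[161,100,-25],"roll":2.4,"grip":0},{"slide":[161,200,-25],"roll":2.4,"grip":0},{"slide":[161,200,-25],"roll":2.4,"grip":0},{"slide":[161,200,-25],"roll":2.4,"grip":0},{"slide":[161,200,-25],"roll":2.4,"grip":0},{"slide":[161,200,-25],"roll":2.4,"grip":0},{"slide":[161,200,-25],"roll":2.4,"grip":0}]'
python3 - <<'E'
from h import *
import pickle
o=robot.get_obs(); c=camera_info('wrist'); im=snapshot('wrist'); cv2.imwrite("pics/wrist2.png",im[:,:,::-1])
pickle.dump(c,open('C2.pkl','wb')); print(o['tool_pos'],o['ee_rot'])
E
```

```text
time: 2.8
tool_pos: [0.5014, 0.3066, 0.1239]
ee_rot: [-1.573, -0.002, 1.235]
wrist_force: [0.2, 0.6, 1.0]
width: 0.0939
[0.50136298 0.30662062 0.12391044] [-1.57327645 -0.00221626  1.23518003]
```

View pics/wrist2.png

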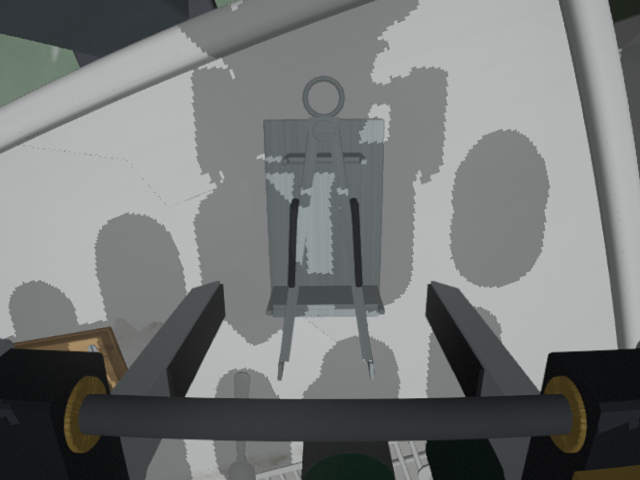

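Run:
```python
from h import *
import pickle
c=pickle.load(open('C2.pkl','rb')); im=cv2.imread('pics/wrist2.png'); 
m=np.zeros(im.shape[:2],np.uint8); m[190:295,280:370]=im[190:295,280:370].max(2)<40
k,l,s,q=cv2.connectedComponentsWithStats(m)
P=[]
for i in range(1,k):
    if s[i][4]>30:
        print(s[i],q[i],plane(c,q[i],.053)); P.append(plane(c,q[i],.051))
M=(P[0]+P[1])/2; D=P[1]-P[0]; print('mid',M,np.linalg.norm(D),np.degrees(np.arctan2(D[1],D[0])))
h=plane(c,(323.5,130),.05); print('hinge',h,np.linalg.norm(M-h),np.degrees(np.arctan2(M[1]-h[1],M[0]-h[0])))
j=(plane(c,(280,377),.045)+plane(c,(370,375),.045))/2; print('jaw',j,np.linalg.norm(M-j),np.degrees(np.arctan2(-h[1]+j[1],-h[0]+j[0])))
b=[plane(c,p,.004) for p in [(264,120),(383,119)]]; d=b[1]-b[0]; print(b,np.degrees(np.arctan2(d[1],d[0])))
```

```text
Traceback (most recent call last):
IndexError: list index out of range
```

Run:
```python
from h import *
import pickle
c=pickle.load(open('C2.pkl','rb')); im=cv2.imread('pics/wrist2.png'); print(im[243,285:302].max(1), im[243,347:364].max(1))
m=np.zeros(im.shape[:2],np.uint8); m[190:295,280:370]=im[190:295,280:370].max(2)<60
k,l,s,q=cv2.connectedComponentsWithStats(m)
P=[]
for i in range(1,k):
    if s[i][4]>30:
        print(s[i],q[i],plane(c,q[i],.051)); P.append(plane(c,q[i],.051))
P=P[:2]
M=(P[0]+P[1])/2; D=P[1]-P[0]; print('mid',M,np.linalg.norm(D),np.degrees(np.arctan2(D[1],D[0])))
h=plane(c,(323.5,130),.05); print('hinge',h,np.linalg.norm(M-h),np.degrees(np.arctan2(M[1]-h[1],M[0]-h[0])))
j=(plane(c,(280,377),.045)+plane(c,(370,375),.045))/2; print('jaw',j,np.linalg.norm(M-j),np.degrees(np.arctan2(-h[1]+j[1],-h[0]+j[0])))
b=[plane(c,p,.004) for p in [(264,120),(383,119)]]; d=b[1]-b[0]; print(b,np.degrees(np.arctan2(d[1],d[0])))
```

```text
[105 105 103  85  56  44  45  48  50  45  52 111 147 155 154 156 155] [102 102 102 103 103  92  65  40  41  42  40  39  41  62  96 106 106]
[288 199  11  89 585] [292.27179487 242.2991453 ] [0.49011225 0.2904226  0.051     ]
[350 198  12  89 597] [356.32998325 241.15075377] [0.50263039 0.32846424 0.051     ]
mid [0.49637132 0.30944342 0.051     ] 0.0400483503239079 71.78548028531814
hinge [0.43207181 0.33143292 0.05      ] 0.06796297729516926 -18.879943622916546
jaw [0.5925782  0.27631558 0.045     ] 0.10192751150254846 -18.952294813311934
[array([0.41309276, 0.29452468, 0.004     ]), array([0.4395408 , 0.37225368, 0.004     ])] 71.20863340011061
```

```bash
python3 -m creep '[{"slide":[0,20,4],"roll":0,"grip":0},{"slide":[0,50,4],"roll":0,"grip":0.1},{"slide":[0,75,4],"roll":0,"grip":0.2},{"slide":[0,90,4],"roll":0,"grip":0.3},{"slide":[0,94,4],"roll":0,"grip":0.35},{"slide":[0,94,4],"roll":0,"grip":0.35},{"slide":[0,94,4],"roll":0,"grip":0.35},{"slide":[0,94,4],"roll":0,"grip":0.35}]'
python3 - <<'E'
from h import *
import pickle
o=robot.get_obs(); c=camera_info('wrist'); im=snapshot('wrist'); cv2.imwrite("pics/wrist3.png",im[:,:,::-1])
pickle.dump(c,open('C3.pkl','wb')); print(o['tool_pos'],o['ee_rot'])
E
```

```text
time: 3.52
tool_pos: [0.4984, 0.3087, 0.0306]
ee_rot: [-1.575, -0.004, 1.236]
wrist_force: [0.4, 0.7, 0.1]
width: 0.061
[0.49841028 0.30867972 0.03058008] [-1.57470401 -0.00377858  1.23624221]
```

View pics/wrist3.png

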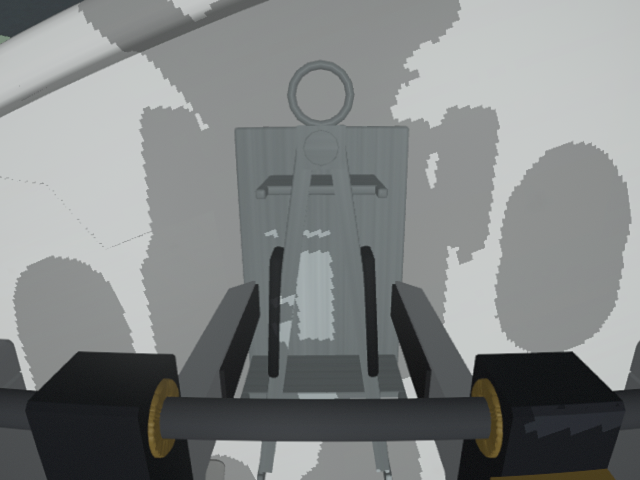

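```bash
python3 -m creep '[{"slide":[0,4,2],"roll":0,"grip":0.4},{"slide":[0,4,2],"roll":0,"grip":0.45},{"slide":[0,4,2],"roll":0,"grip":0.5},{"slide":[0,4,2],"roll":0,"grip":0.53},{"slide":[0,4,2],"roll":0,"grip":0.56},{"slide":[0,4,2],"roll":0,"grip":0.57},{"slide":[0,4,2],"roll":0,"grip":0.57},{"slide":[0,4,2],"roll":0,"grip":0.57}]'
python3 - <<'E'
from h import *
import pickle
o=robot.get_obs(); c=camera_info('wrist'); im=snapshot('wrist'); cv2.imwrite("pics/wrist4.png",im[:,:,::-1])
print(o['tool_pos'],o['ee_rot'],o['width'],o['wrist_force'])
E
```

```text
time: 4.23
tool_pos: [0.4946, 0.3086, 0.0235]
ee_rot: [-1.571, 0.0, 1.237]
wrist_force: [-0.9, 0.4, 0.4]
width: 0.0407
[0.49463472 0.30855788 0.02350197] [-1.57093701e+00  3.75368440e-05  1.23652400e+00] 0.04066106917162289 [-0.88536984  0.35676936  0.39855171]
```

View pics/wrist4.png

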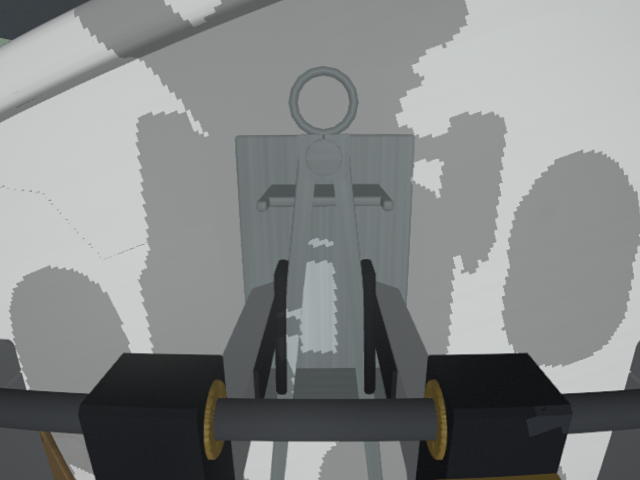

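```bash
python3 -m creep '[{"slide":[0,-10,0],"roll":0,"grip":0.57},{"slide":[0,-25,0],"roll":0,"grip":0.57},{"slide":[0,-45,0],"roll":0,"grip":0.57},{"slide":[0,-65,0],"roll":0,"grip":0.57},{"slide":[0,-85,0],"roll":0,"grip":0.57},{"slide":[0,-100,0],"roll":0,"grip":0.57},{"slide":[0,-100,0],"roll":0,"grip":0.57},{"slide":[0,-100,0],"roll":0,"grip":0.57}]'
python3 - <<'E'
from h import *
import pickle
C={}
o=robot.get_obs(); 
for n in ('wrist','scene','side'):
    C[n]=camera_info(n); im=snapshot(n); cv2.imwrite(f"pics/{n}5.png",im[:,:,::-1])
pickle.dump(C,open('C5.pkl','wb'));
print(o['tool_pos'],o['ee_rot'],o['width'],o['wrist_force'],o['wrist_torque'])
s=cv2.imread('pics/side5.png')[:,:,::-1]; crop(s,220,260,400,400,4,'e1.png')
E
```

```text
time: 4.95
tool_pos: [0.4951, 0.3088, 0.1246]
ee_rot: [-1.572, -0.002, 1.237]
wrist_force: [0.6, 0.2, -0.9]
width: 0.0404
[0.49507053 0.30884329 0.12459952] [-1.57248856 -0.00164107  1.23658396] 0.04037969655540765 [ 0.56523022  0.24661462 -0.92731098] [ 0.06496819 -0.17706906 -0.02223836]
```

View pics/wrist5.png

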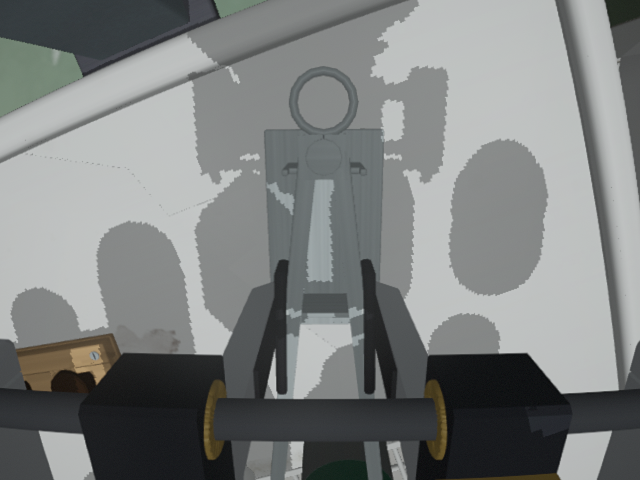

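View pics/e1.png

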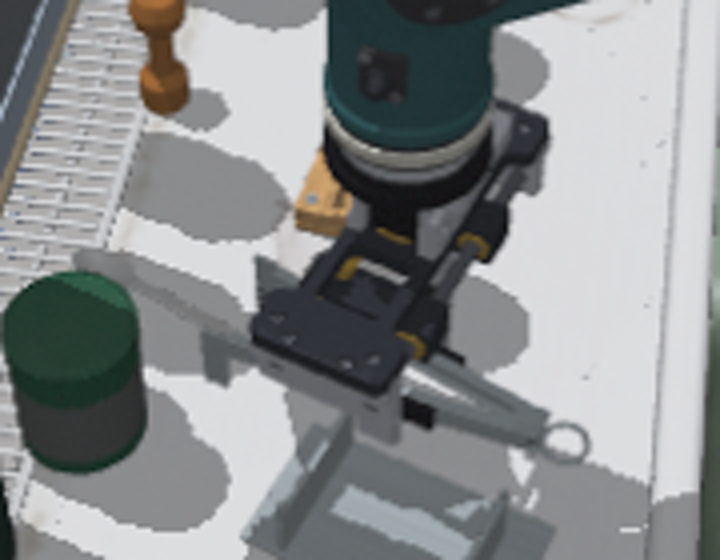

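View pics/scene5.png

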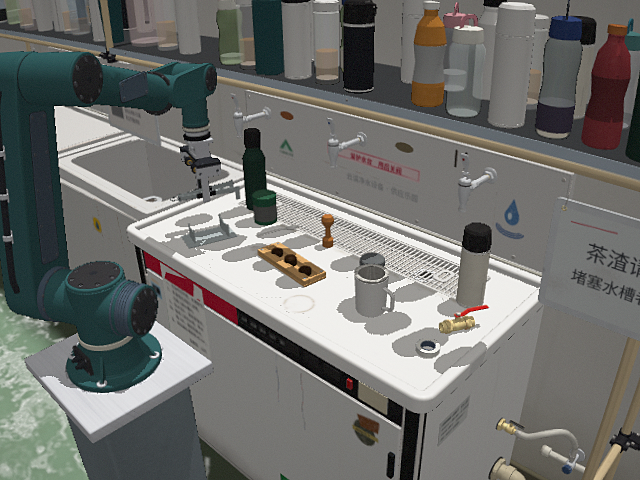

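Run:
```python
from h import *
import pickle
C=pickle.load(open('C5.pkl','rb')); c=C['wrist']
t=np.array([0.49507,0.30884,0.1246]); y=1.2366
u=np.array([np.sin(y),-np.cos(y)]); v=np.array([np.cos(y),np.sin(y)]) # tongs fwd, left
zo=t[2]+.0215
for dz in (.005,.009):
    h=plane(c,(323,157),zo+dz); d=h[:2]-t[:2]; print('hinge fwd,left',d@u,d@v)
g=[plane(c,p,zo+.008) for p in [(281,325),(368,325)]]
for p in g: d=p[:2]-t[:2]; print('grip pts',d@u,d@v)
for p in [(205,383),(217,383),(228,382)]:
    q=plane(C['side'],(220+p[0]/4,260+p[1]/4),t[2]+.0215-.033); d=q[:2]-t[:2]; print('left jaw bottom',q,d@u,d@v)
im=cv2.imread('pics/scene5.png')[:,:,::-1]; crop(im,250,230,335,295,8,'e2.png'); crop(im,160,140,270,240,6,'e3.png')
```

```text
hinge fwd,left -0.06664806169189989 0.0005637378484243254
hinge fwd,left -0.06699601521077447 0.0005753586257173113
grip pts -0.0015039857449558637 -0.016152153734736954
grip pts -0.00146407563264172 0.01827236129563978
left jaw bottom [0.59640346 0.30821762 0.1131    ] 0.0959312596160607 0.032650449034824613
left jaw bottom [0.59037999 0.30726799 0.1131    ] 0.09055252172097648 0.02977760159129251
left jaw bottom [0.58498341 0.30579035 0.1131    ] 0.0859392007963701 0.026611576313878775
```

View pics/e3.png

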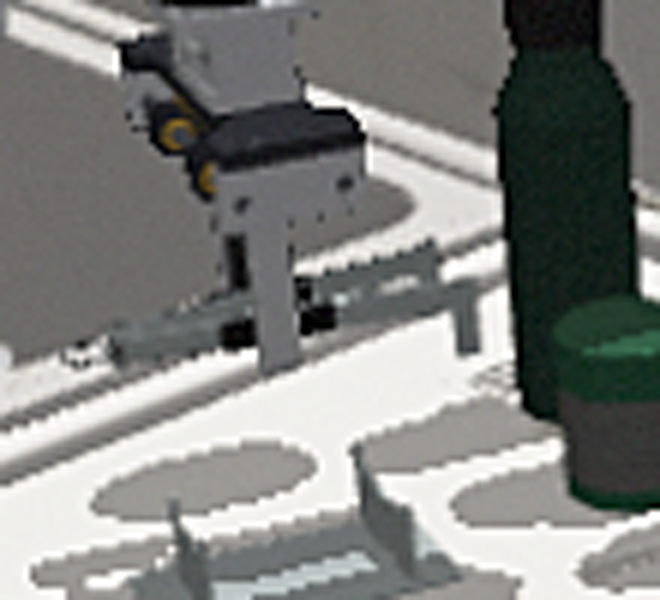

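```bash
python3 -m creep '[{"slide":[-20,0,-4],"roll":-1,"grip":0.57},{"slide":[-50,0,-9],"roll":-2.5,"grip":0.57},{"slide":[-80,0,-14],"roll":-4,"grip":0.57},{"slide":[-110,0,-19],"roll":-5.5,"grip":0.57},{"slide":[-140,0,-24],"roll":-7,"grip":0.57},{"slide":[-170,0,-29],"roll":-8.5,"grip":0.57},{"slide":[-200,0,-34],"roll":-10,"grip":0.57},{"slide":[-230,0,-40],"roll":-11.2,"grip":0.57},{"slide":[-260,10,-46],"roll":-11.2,"grip":0.57},{"slide":[-280,25,-50],"roll":-11.2,"grip":0.57},{"slide":[-292,30,-52],"roll":-11.2,"grip":0.57},{"slide":[-292,30,-52],"roll":-11.2,"grip":0.57},{"slide":[-292,30,-52],"roll":-11.2,"grip":0.57},{"slide":[-292,30,-52],"roll":-11.2,"grip":0.57}]'
python3 - <<'E'
from h import *
import pickle
C={}
o=robot.get_obs(); 
for n in ('wrist','scene','side'):
    C[n]=camera_info(n); im=snapshot(n); cv2.imwrite(f"pics/{n}6.png",im[:,:,::-1])
pickle.dump(C,open('C6.pkl','wb'));
print(o['tool_pos'],o['ee_rot'],o['width'],o['wrist_force'],o['wrist_torque'])
s=cv2.imread('pics/side6.png')[:,:,::-1]; crop(s,270,220,370,330,5,'f1.png')
s=cv2.imread('pics/scene6.png')[:,:,::-1]; crop(s,240,190,360,300,5,'f2.png')
E
```

```text
time: 6.27
tool_pos: [0.448, 0.0163, 0.0933]
ee_rot: [-1.57, -0.001, 1.432]
wrist_force: [0.1, 0.3, -1.8]
width: 0.0404
[0.44795369 0.01633668 0.09333796] [-1.57044201e+00 -5.32456278e-04  1.43235355e+00] 0.0403994899603385 [ 0.11242635  0.31127611 -1.81682558] [ 0.01761133 -0.12666081  0.07490012]
```

View pics/wrist6.png

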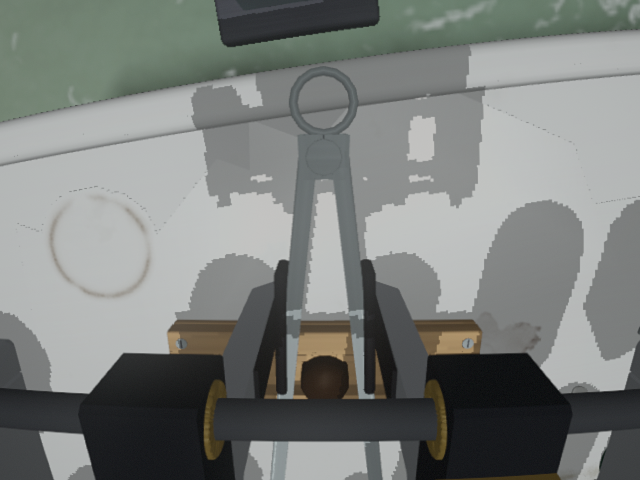

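View pics/f1.png

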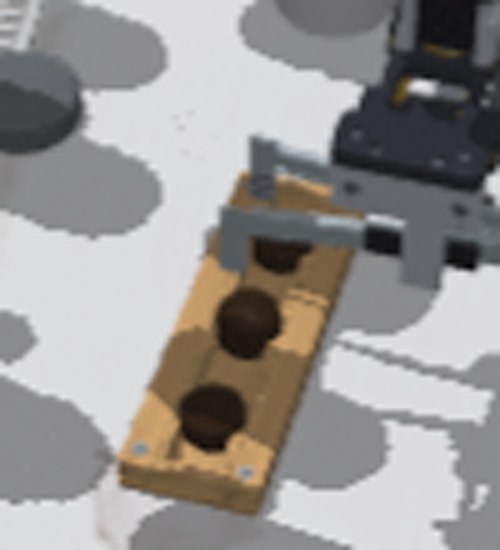

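View pics/f2.png

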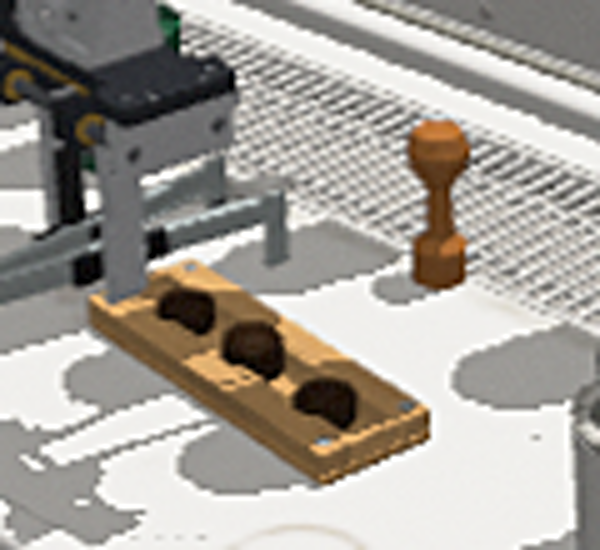

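Run:
```python
from h import *
import pickle
C=pickle.load(open('C6.pkl','rb')); c=C['wrist']
t=np.array([0.44795,0.01634,0.09334]); y=1.43235
u=np.array([np.sin(y),-np.cos(y)]); v=np.array([np.cos(y),np.sin(y)])
def fl(q): d=q[:2]-t[:2]; return (d@u).round(4),(d@v).round(4)
z=t[2]-.0115
for p in [(220,268),(230,271),(242,275)]: print('side L jaw',fl(plane(C['side'],(270+p[0]/5,220+p[1]/5),z)))
for p in [(252,195),(262,199),(273,203)]: print('side R jaw',fl(plane(C['side'],(270+p[0]/5,220+p[1]/5),z)))
for p in [(265,264),(276,264),(288,258)]: print('scene R jaw',fl(plane(C['scene'],(240+p[0]/5,190+p[1]/5),z)))
# trough/tea
print('tea dome side',fl(plane(C['side'],(270+248/5,220+322/5),.026)))
print('tea dome scene',fl(plane(C['scene'],(240+253/5,190+350/5),.024)))
# mould edges in wrist
for p in [(169,321),(481,320)]: print('mould near corner',plane(c,p,.02).round(4),fl(plane(c,p,.02)))
for p in [(180,344),(468,343)]: print('screw',fl(plane(c,p,.02)))
print('tea wrist', fl(plane(c,(325,380),.03)))
# screws in side/scene
for p in [(140,449),(246,472)]: print('screw side',fl(plane(C['side'],(270+p[0]/5,220+p[1]/5),.02)))
for p in [(190,267),(322,441),(407,407)]: print('screw scene',fl(plane(C['scene'],(240+p[0]/5,190+p[1]/5),.02)))
```

```text
side L jaw (np.float64(0.1), np.float64(0.0293))
side L jaw (np.float64(0.0947), np.float64(0.0298))
side L jaw (np.float64(0.0884), np.float64(0.0308))
side R jaw (np.float64(0.0994), np.float64(-0.0247))
side R jaw (np.float64(0.0938), np.float64(-0.0234))
side R jaw (np.float64(0.0878), np.float64(-0.0222))
scene R jaw (np.float64(0.0902), np.float64(-0.0226))
scene R jaw (np.float64(0.0945), np.float64(-0.0263))
scene R jaw (np.float64(0.1032), np.float64(-0.0251))
tea dome side (np.float64(0.0912), np.float64(0.0088))
tea dome scene (np.float64(0.0897), np.float64(-0.0084))
mould near corner [ 0.4833 -0.0936  0.02  ] (np.float64(0.0502), np.float64(-0.104))
mould near corner [0.5117 0.1147 0.02  ] (np.float64(0.0496), np.float64(0.1062))
screw (np.float64(0.0676), np.float64(-0.0984))
screw (np.float64(0.0669), np.float64(0.0991))
tea wrist (np.float64(0.0884), np.float64(0.0011))
screw side (np.float64(0.1191), np.float64(0.1001))
screw side (np.float64(0.0658), np.float64(0.0992))
screw scene (np.float64(0.121), np.float64(0.0953))
screw scene (np.float64(0.0665), np.float64(-0.0998))
screw scene (np.float64(0.1201), np.float64(-0.1016))
```

```bash
python3 -m creep '[{"slide":[-1,10,0],"roll":0,"grip":0.57},{"slide":[-1,25,0],"roll":0,"grip":0.57},{"slide":[-1,38,0],"roll":0,"grip":0.57},{"slide":[-1,48,0],"roll":0,"grip":0.57},{"slide":[-1,56,0],"roll":0,"grip":0.57},{"slide":[-1,62,0],"roll":0,"grip":0.57},{"slide":[-1,66,0],"roll":0,"grip":0.57},{"slide":[-1,66,0],"roll":0,"grip":0.57},{"slide":[-1,66,0],"roll":0,"grip":0.57},{"slide":[-1,66,0],"roll":0,"grip":0.57}]'
python3 - <<'E'
from h import *
import pickle
C={}
o=robot.get_obs(); 
for n in ('wrist','scene','side'):
    C[n]=camera_info(n); im=snapshot(n); cv2.imwrite(f"pics/{n}7.png",im[:,:,::-1])
pickle.dump(C,open('C7.pkl','wb'));
o=robot.get_obs(); 
print(o['tool_pos'],o['ee_rot'],o['width'],o['wrist_force'],o['wrist_torque'])
s=cv2.imread('pics/side7.png')[:,:,::-1]; crop(s,270,230,370,330,5,'g1.png')
s=cv2.imread('pics/scene7.png')[:,:,::-1]; crop(s,240,200,360,300,5,'g2.png')
E
```

```text
time: 7.25
tool_pos: [0.4483, 0.0146, 0.0281]
ee_rot: [-1.572, -0.0, 1.432]
wrist_force: [-0.5, -0.3, -0.7]
width: 0.0408
[0.44828573 0.01458763 0.02812045] [-1.57220298e+00  2.66710294e-05  1.43199133e+00] 0.04021501017070548 [ 0.03819747  0.12839562 -0.92687394] [-0.00912802 -0.12198445  0.01529201]
```

View pics/g1.png

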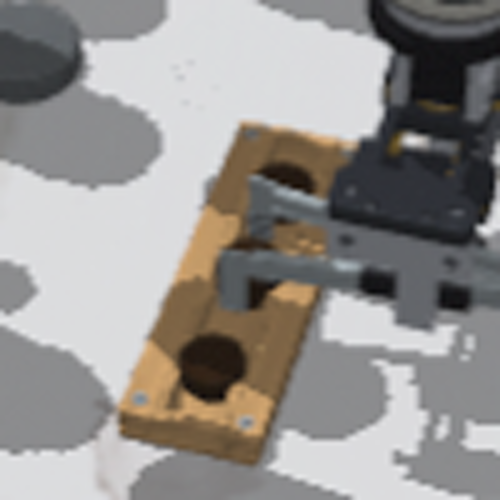

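View pics/g2.png

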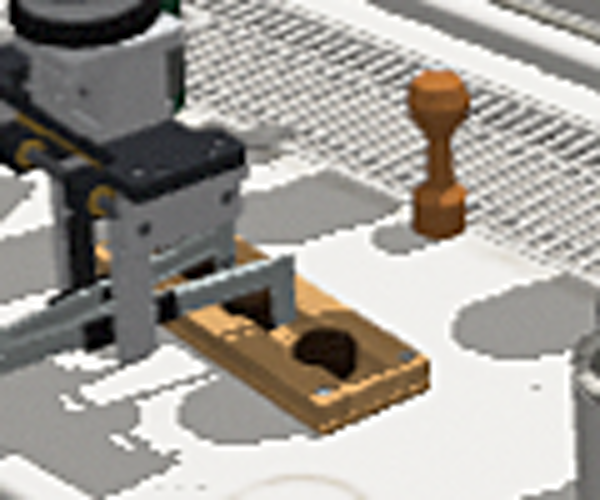

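View pics/wrist7.png

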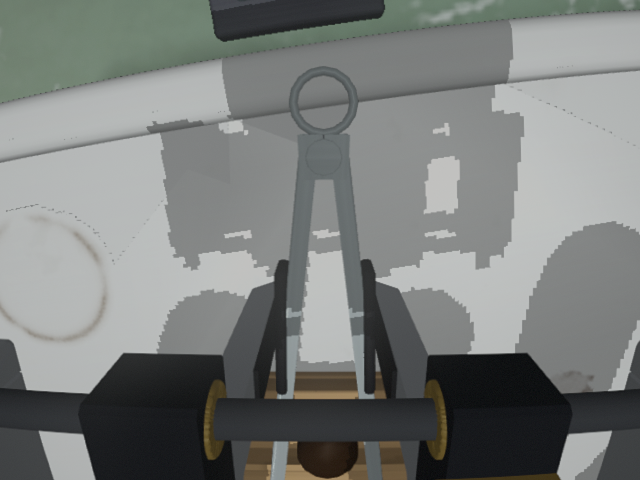

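```bash
python3 -m creep '[{"slide":[0,2,0],"roll":0,"grip":0.57},{"slide":[0,4,0],"roll":0,"grip":0.57},{"slide":[0,4,0],"roll":0,"grip":0.58},{"slide":[0,4,0],"roll":0,"grip":0.6},{"slide":[0,4,0],"roll":0,"grip":0.61},{"slide":[0,4,0],"roll":0,"grip":0.62},{"slide":[0,4,0],"roll":0,"grip":0.63},{"slide":[0,4,0],"roll":0,"grip":0.64},{"slide":[0,4,0],"roll":0,"grip":0.65},{"slide":[0,4,0],"roll":0,"grip":0.67},{"slide":[0,4,0],"roll":0,"grip":0.7},{"slide":[0,4,0],"roll":0,"grip":0.74},{"slide":[0,4,0],"roll":0,"grip":0.74},{"slide":[0,4,0],"roll":0,"grip":0.74}]'
python3 - <<'E'
from h import *
o=robot.get_obs(); 
im=snapshot('wrist'); cv2.imwrite("pics/wrist8.png",im[:,:,::-1])
print(o['tool_pos'],o['ee_rot'],o['width'],o['wrist_force'],o['wrist_torque'])
E
```

```text
time: 8.57
tool_pos: [0.4478, 0.0147, 0.0235]
ee_rot: [-1.571, 0.0, 1.432]
wrist_force: [0.4, -0.1, -1.0]
width: 0.0332
[0.44777456 0.01466982 0.02349284] [-1.57091094e+00  1.04218037e-04  1.43206492e+00] 0.033159930172532354 [ 0.40693019 -0.12848477 -1.0262853 ] [ 0.13301007 -0.16493461 -0.02151249]
```

View pics/wrist8.png

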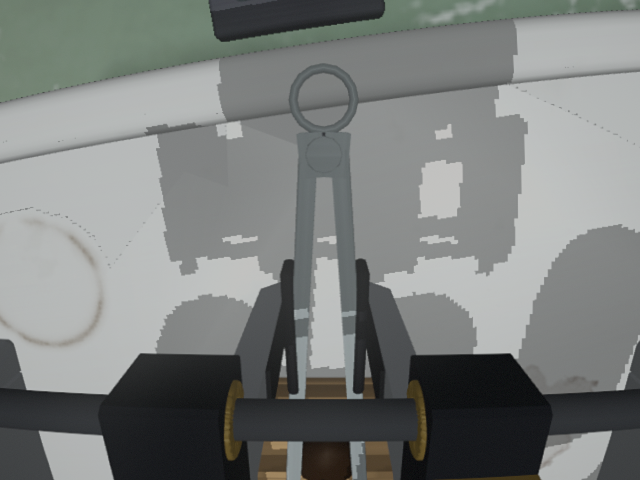

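```bash
python3 -m creep '[{"slide":[0,-3,0],"roll":0,"grip":0.74},{"slide":[0,-9,0],"roll":0,"grip":0.74},{"slide":[0,-17,0],"roll":0,"grip":0.74},{"slide":[0,-27,0],"roll":0,"grip":0.74},{"slide":[0,-40,0],"roll":0,"grip":0.74},{"slide":[0,-55,0],"roll":0,"grip":0.74},{"slide":[0,-70,0],"roll":0,"grip":0.74},{"slide":[0,-85,0],"roll":0,"grip":0.74},{"slide":[0,-100,0],"roll":0,"grip":0.74},{"slide":[0,-113,0],"roll":0,"grip":0.74},{"slide":[0,-122,0],"roll":0,"grip":0.74},{"slide":[0,-128,0],"roll":0,"grip":0.74},{"slide":[0,-131,0],"roll":0,"grip":0.74},{"slide":[0,-131,0],"roll":0,"grip":0.74},{"slide":[0,-131,0],"roll":0,"grip":0.74}]'
python3 - <<'E'
from h import *
import pickle
C={}
o=robot.get_obs(); 
for n in ('scene','side'):
    C[n]=camera_info(n); im=snapshot(n); cv2.imwrite(f"pics/{n}9.png",im[:,:,::-1])
pickle.dump(C,open('C9.pkl','wb'));
print(o['tool_pos'],o['ee_rot'],o['width'],o['wrist_force'])
s=cv2.imread('pics/side9.png')[:,:,::-1]; crop(s,240,130,380,330,3,'i1.png')
s=cv2.imread('pics/scene9.png')[:,:,::-1]; crop(s,230,150,420,320,3.5,'i2.png')
E
```

```text
time: 9.87
tool_pos: [0.4474, 0.0147, 0.154]
ee_rot: [-1.57, 0.0, 1.432]
wrist_force: [-0.2, -0.8, -1.8]
width: 0.0332
[0.44744154 0.01470709 0.15399924] [-1.56991858e+00  1.21492999e-04  1.43203890e+00] 0.033220739483180946 [-0.1918929  -0.75254015 -1.75114216]
```

View pics/i1.png

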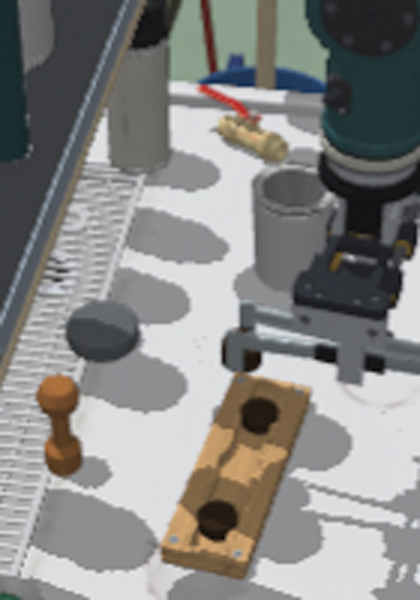

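View pics/i2.png

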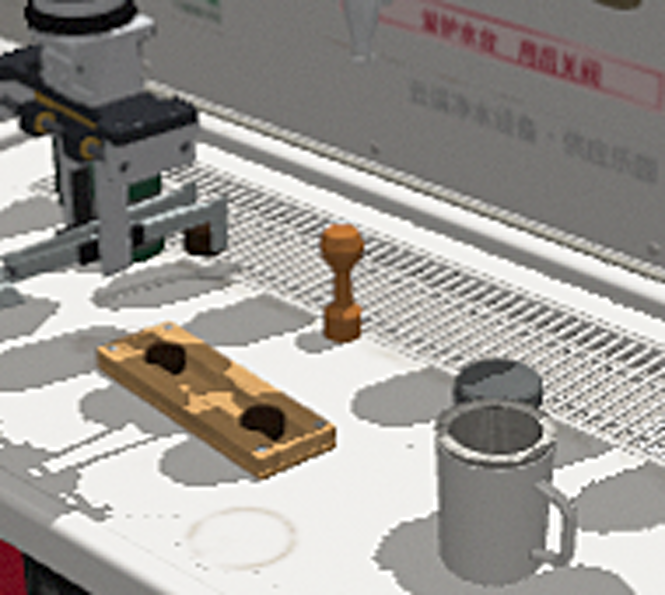

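Run:
```python
from h import *
from scipy.optimize import least_squares
import pickle
C=pickle.load(open('C1.pkl','rb'))
s=cv2.imread('pics/side0.png')[:,:,::-1]; crop(s,315,175,360,215,14,'j1.png')
s=cv2.imread('pics/scene1.png')[:,:,::-1]; crop(s,350,258,395,288,14,'j2.png')
```

```text
(no output)
```

View pics/j1.png

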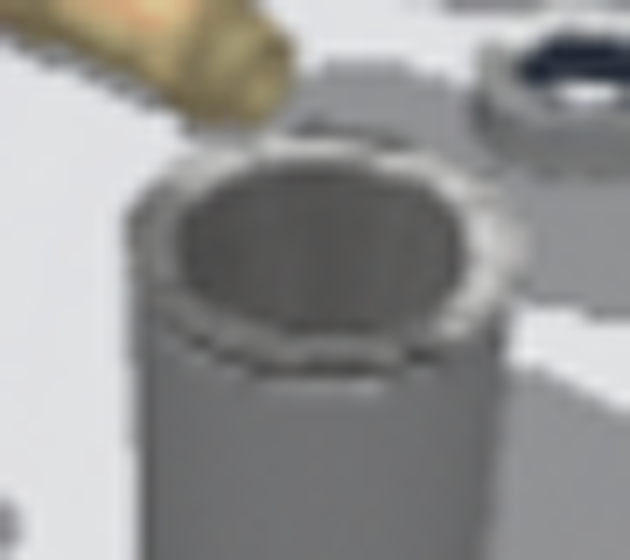

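View pics/j2.png

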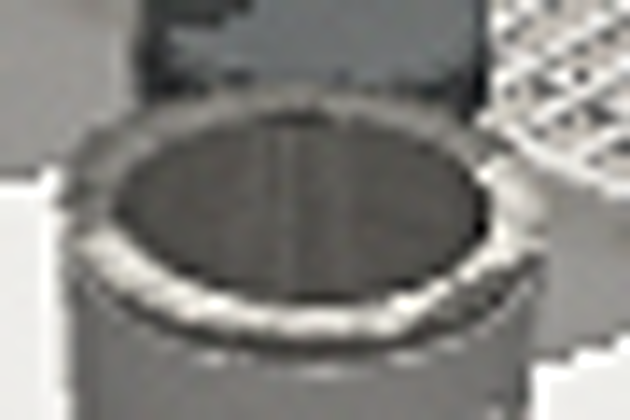

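Run:
```python
from h import *
import pickle
C=pickle.load(open('C1.pkl','rb'))
for n,p in (('side',(321,249)),('side',(326,248)),('scene',(302,209)),('scene',(306,217))):
    q=(315+p[0]/14,175+p[1]/14) if n=='side' else (350+p[0]/14,258+p[1]/14)
    print(n,plane(C[n],q,.1015))
# tea in hand (bench C9): 
D=pickle.load(open('C9.pkl','rb'))
t=np.array([0.44744,0.01471,0.154]); y=1.432; u=np.array([np.sin(y),-np.cos(y)])
print('pred tip',t[:2]+.0935*u)
s=cv2.imread('pics/side9.png')[:,:,::-1]; crop(s,305,220,345,260,14,'k1.png')
s=cv2.imread('pics/scene9.png')[:,:,::-1]; crop(s,270,195,310,230,14,'k2.png')
```

```text
side [ 0.53015243 -0.2779512   0.1015    ]
side [ 0.52919267 -0.27844746  0.1015    ]
scene [ 0.52919928 -0.28524736  0.1015    ]
scene [ 0.52768913 -0.28734137  0.1015    ]
pred tip [0.54004083 0.00177417]
```

View pics/k1.png

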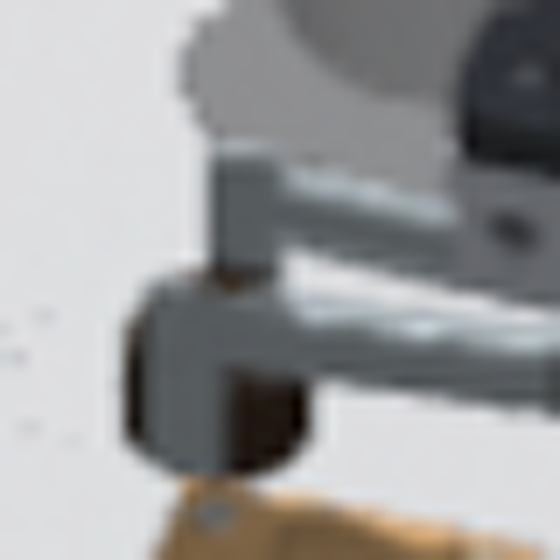

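View pics/k2.png

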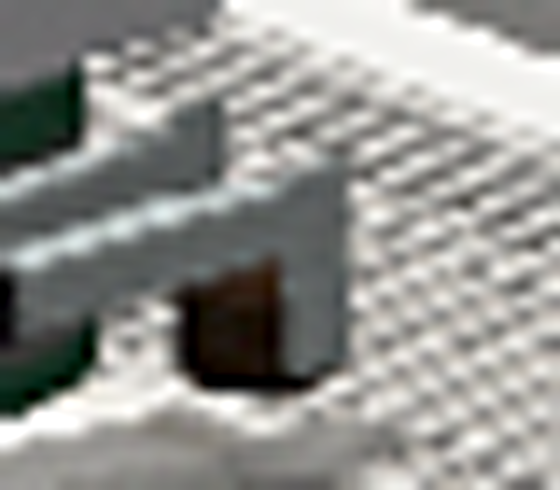

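```bash
python3 -m creep '[{"slide":[-8,0,-1],"roll":0,"grip":0.74},{"slide":[-22,0,-3],"roll":0,"grip":0.74},{"slide":[-42,0,-5],"roll":0,"grip":0.74},{"slide":[-67,0,-8],"roll":0,"grip":0.74},{"slide":[-92,0,-11],"roll":0,"grip":0.74},{"slide":[-117,0,-14],"roll":0,"grip":0.74},{"slide":[-142,0,-17],"roll":0,"grip":0.74},{"slide":[-167,0,-20],"roll":0,"grip":0.74},{"slide":[-192,0,-22],"roll":0,"grip":0.74},{"slide":[-217,0,-25],"roll":0,"grip":0.74},{"slide":[-240,0,-28],"roll":0,"grip":0.74},{"slide":[-260,0,-30],"roll":0,"grip":0.74},{"slide":[-274,0,-32],"roll":0,"grip":0.74},{"slide":[-281,0,-32],"roll":0,"grip":0.74},{"slide":[-283,0,-32],"roll":0,"grip":0.74},{"slide":[-283,0,-32],"roll":0,"grip":0.74},{"slide":[-283,0,-32],"roll":0,"grip":0.74},{"slide":[-283,0,-32],"roll":0,"grip":0.74}]'
python3 - <<'E'
from h import *
import pickle
C={}
o=robot.get_obs(); 
for n in ('wrist','scene','side'):
    C[n]=camera_info(n); im=snapshot(n); cv2.imwrite(f"pics/{n}10.png",im[:,:,::-1])
pickle.dump(C,open('C10.pkl','wb'));
print(o['tool_pos'],o['ee_rot'],o['width'],o['wrist_force'],o['joint_positions'])
s=cv2.imread('pics/side10.png')[:,:,::-1]; crop(s,290,130,400,240,5,'l1.png')
s=cv2.imread('pics/scene10.png')[:,:,::-1]; crop(s,300,200,420,320,4.5,'l2.png')
E
```

```text
time: 11.47
tool_pos: [0.4404, -0.2691, 0.1545]
ee_rot: [-1.571, -0.0, 1.433]
wrist_force: [-0.0, 0.6, -1.7]
width: 0.0333
[ 0.44043935 -0.26905681  0.1545386 ] [-1.57085533e+00 -3.04897795e-04  1.43331130e+00] 0.033301499135289354 [-0.04046308  0.61038169 -1.66323927] [-6.58469687e-01  2.75197289e-02  1.53439369e+00  2.93824742e-04
  1.57977982e+00 -2.09177835e+00]
```

View pics/l1.png

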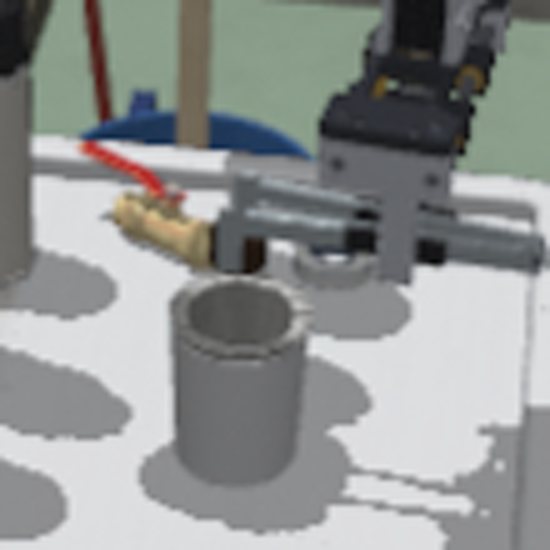

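View pics/l2.png

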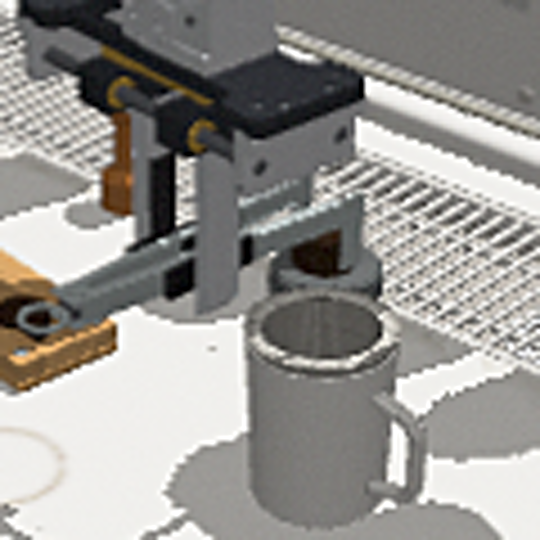

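View pics/wrist10.png

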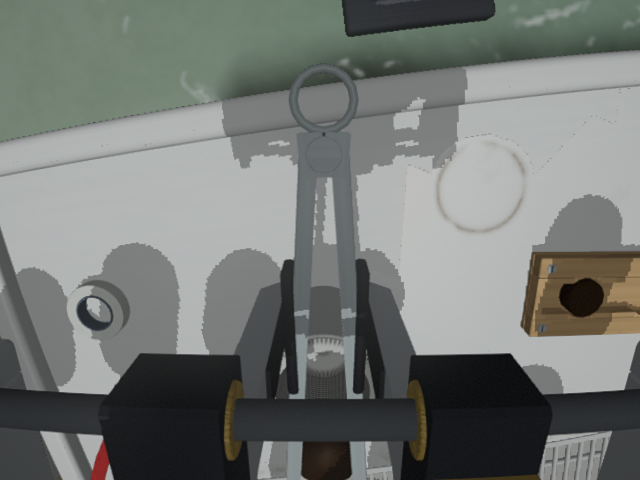

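Run:
```python
from h import *
import pickle
C=pickle.load(open('C10.pkl','rb'))
t=np.array([0.44044,-0.26906]); y=1.433; u=np.array([np.sin(y),-np.cos(y)])
print('fk tea',t+.09*u)
S=lambda p:(290+p[0]/5,130+p[1]/5); Q=lambda p:(300+p[0]/4.5,200+p[1]/4.5)
for z in (.132,.138): print('tea side',plane(C['side'],S((239,256)),z),'scene',plane(C['scene'],Q((326,261)),z))
print('rim side',plane(C['side'],S((240.5,312)),.1015),'scene',plane(C['scene'],Q((321,324)),.1015))
w=C['wrist']
print('tea wrist',plane(w,(326,465),.16))
print('rim wrist back edge',plane(w,(325,337),.1015), 'sides', plane(w,(305,345),.1015))
P1=[ray(C['side'],S((239,272))),ray(C['scene'],Q((318,277)))]
A=sum(np.eye(3)-np.outer(d,d)/(d@d) for o,d in P1); b=sum((np.eye(3)-np.outer(d,d)/(d@d))@o for o,d in P1); print('tri bottom',np.linalg.solve(A,b))
P1=[ray(C['side'],S((239,256))),ray(C['scene'],Q((326,261)))]
A=sum(np.eye(3)-np.outer(d,d)/(d@d) for o,d in P1); b=sum((np.eye(3)-np.outer(d,d)/(d@d))@o for o,d in P1); print('tri centre',np.linalg.solve(A,b))
```

```text
fk tea [ 0.5295869  -0.28142246]
tea side [ 0.53307365 -0.29115454  0.132     ] scene [ 0.54250977 -0.27600454  0.132     ]
tea side [ 0.53225301 -0.28272637  0.138     ] scene [ 0.53439332 -0.28247961  0.138     ]
rim side [ 0.52988998 -0.27984626  0.1015    ] scene [ 0.53201206 -0.2822208   0.1015    ]
tea wrist [ 0.53382308 -0.28034307  0.16      ]
rim wrist back edge [ 0.49022475 -0.27480829  0.1015    ] sides [ 0.49409596 -0.28793687  0.1015    ]
tri bottom [ 0.53154213 -0.27995563  0.12894209]
tri centre [ 0.5327887  -0.28308249  0.13836356]
```

```bash
python3 -m creep '[{"slide":[0,1,1],"roll":0,"grip":0.74},{"slide":[0,2,2],"roll":0,"grip":0.74},{"slide":[0,2,2],"roll":0,"grip":0.74},{"slide":[0,2,2],"roll":0,"grip":0.74},{"slide":[0,2,2],"roll":0,"grip":0.74},{"slide":[0,2,2],"roll":0,"grip":0.74},{"slide":[0,2,2],"roll":0,"grip":0.74},{"slide":[0,2,2],"roll":0,"grip":0.74}]'
python3 - <<'E'
from h import *
for n in ('scene','side'):
    cv2.imwrite(f"pics/{n}11.png",snapshot(n)[:,:,::-1])
a=[cv2.resize(cv2.imread('pics/side11.png')[100:420,220:400],None,fx=1.8,fy=1.8),cv2.resize(cv2.imread('pics/scene11.png')[180:340,160:420],None,fx=1.7,fy=1.7)]
h=max(x.shape[0] for x in a); cv2.imwrite('pics/m.png',np.hstack([cv2.copyMakeBorder(x,0,h-x.shape[0],0,0,0) for x in a]))
o=robot.get_obs(); print(o['tool_pos'],np.abs(o['qvel']).max(),o['width'],o['wrist_force'])
E
```

```text
time: 12.28
tool_pos: [0.4383, -0.2698, 0.1525]
ee_rot: [-1.571, 0.0, 1.432]
wrist_force: [-0.3, 0.0, -1.6]
width: 0.0331
[ 0.43833929 -0.26979737  0.1524904 ] 0.0014841327923077673 0.03302443923804593 [-0.56510075 -1.2619102  -1.00381152]
```

View pics/m.png

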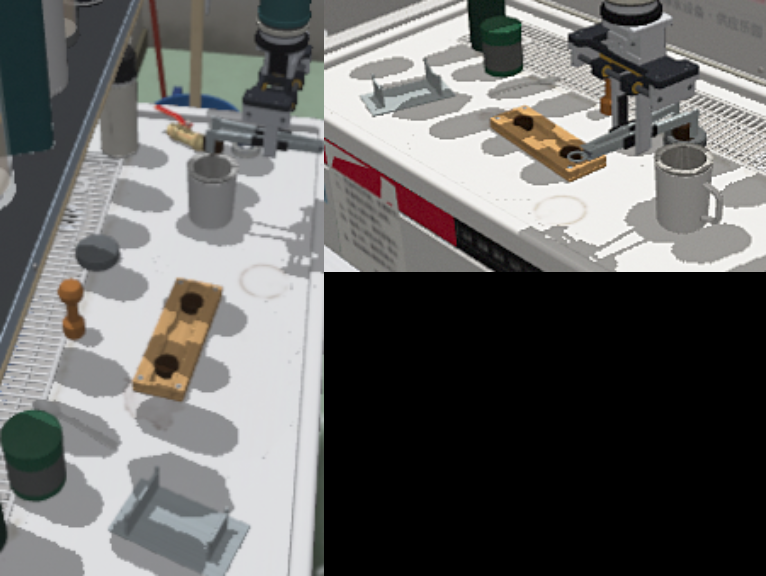

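The picture shows the tea in the jaws above the mug. Both flat pieces are in their outer pockets, the middle pocket is empty, and nothing else has moved. I'm handing in.

```bash
python3 -c "
from bench import ticket
print(ticket.close_job())"
```

```text
the job is handed in; nothing more can be done
None
```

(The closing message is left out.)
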